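# Pull the filter plate from the fume extractor and hold it to the lamp

### The arm

A 6-joint arm with a two-finger parallel gripper is mounted at the origin on the work surface. World frame = base frame: x ahead of the robot, y to its left, z up, the work surface at z = 0. Lengths are in mm, angles in degrees, forces in N, time in s.
With the tool pointing down it reaches from about 300 to 850 mm from the base axis. Payload 4.2 kg.
Tool frame: the origin (TCP) lies midway between the tips of the shut fingers; the grasp point (between the pads) lies 19 mm behind it (env.hold_point_z is the z of the grasp point in the tool frame, in mm); z points along the fingers, y is the direction in which the jaws open and shut (so a half turn about z gives the same grasp; the last joint's range is limited). The gripper opens to 91 mm and grips with 3 to 60 N. Pads are 32 mm wide; open, the fingers measure 118 mm over their backs; the gripper's body (76 mm by 178 mm) begins 60 mm behind the grasp point.
Start: joints at [66.177, 18.312, 89.639, -0, 72.044, -1.146], TCP at [221.693, 530.561, 213.976] pointing down, gripper open.
Joint ranges: [-177.97, 177.97], [-48.28, 115.42], [12.27, 149.76], [-77.06, 257.06], [2.81, 150.46], [-146.56, 146.56]. Speed limits (degrees/s): [147.25, 147.25, 180, 180, 180, 180].

### API

Orientations are given as [roll, pitch, yaw] about the fixed x, y, z axes, in that order (R = Rz(yaw) Ry(pitch) Rx(roll)).
In Python, from workcell import env, grab_frame, camera_params, spotter gives the robot as it stands. The module is installed in compiled form; this text tells all that it offers.
- The arm moves only by the shell command python3 -m jog 'ROWS' [FORCE]. ROWS is text: rows parted by semicolons, each of 7 numbers parted by spaces: the turn, a rotation vector about the world's x, y, z in units of 5 degrees (1.0 is 5 degrees), then the shift along the world's x, y, z in units of 25 mm (1.0 is 25 mm), then the opening, from 0 (shut) to 1 (fully open). A call has 1 to 5 rows; each row is the pose to reach, as a shift and turn from the pose commanded when the call began; what a row does not reach only later rows make up. A row lasts 1/8 s, in which the tool goes at most 62.5 mm and 10.7 degrees, less where a joint would pass 70% of its speed; a pose out of reach is approached as far as the arm can. A call with a gripper value outside its range is refused whole. The fingers move at their own pace and stop on an object; FORCE is the grip in N (left out, the last holds). Time passes only in rows, so rows that repeat a pose let the fingers close. It gives the time, the measured TCP pose, the force and the opening at its end, in the units of the state.
- env.state(): the state, without advancing time (a new reading comes with each control period).
- grab_frame(name): name is "scene" or "top" or "wrist"; returns the picture (420x560x3 uint8, red, green, blue); there is no depth.
- camera_params(name): a dict with "K" (3x3 intrinsics, pixels), "rvec" (rotation vector, rad) and "tvec" (3), from world to camera coordinates, as OpenCV has them. Camera axes: x right, y down, z forward; pixel columns grow to the right and rows downward; lengths in mm; the calibration is good to about 2 mm. A picture is of the moment at which its call begins: read the wrist's pose just before it. camera_params takes no time and is no camera call; for the wrist camera it gives the pose at the moment of the call.
- env.job_done(): hands the job in, once; it reports no verdict.
Trained networks look in the newest picture that a camera, given by its name, has taken for a name from the list of things; names that differ only in an ending like _2 or _b are one class to them, and where a whole thing is asked for, a point or a joint stands for the part that bears it (a point fixed in the world has none). Each returns a list of dicts, best first, with "conf" (0 to 1); they miss things now and then, are a little off and sometimes report something else, mostly with a low value. They report only what shows in the picture. A call takes as long as a camera call.
- spotter.look_for(query, camera): "box" ([left, top, width, height] in pixels, round what is visible of it).
- spotter.trace(query, camera): "region" (420x560 bool, what is visible of it) and "box" ([left, top, width, height] in pixels, round what is visible of it).
The state is a dict: "time_s": time; "qpos": joint angles; "qvel": joint speeds; "effort": joint torques, N m; "ee_pos": TCP position; "ee_rot": TCP orientation; "force": force on the tool from outside, world axes, zero at the start; "torque": the same for the moment, N m; "gripper_width": finger opening in mm.
Only numpy, scipy, OpenCV 4.12 (cv2) and the standard library are available. Lean on these libraries where they do the work, as an engineer would, in place of code of your own. Each camera call takes 0.05 s, during which the arm holds its last target. There are 200 camera calls.

### The job

First clear the steel tube off the flap of the blue filter housing by laying it, centred, along the top of the narrow work rest, and let go of it there. Then swing the flap up by its fin until it stands open, upright or a little past it, and draw the filter plate straight up out of the housing by its tab. Finish while still holding the plate, upright and at rest about 10 cm in front of the lit panel of the lamp, centred on the panel and with one flat face square to it; leave the flap open, the tube on the rest, and the other things on the bench undisturbed.

Things in the scene. Friction and masses are not known exactly. Their poses are not given: they have to be found in the camera images.
- housing: Open-topped blue steel filter box fixed to the bench, 170 (x) x 150 (y) x 130 mm high, walls 5 mm, inner floor at z = 5 mm. Origin: centre of its underside; x points from the flap's free edge (robot side) to the hinge. Position and yaw vary. Inside, guides 75 mm high hold the filter plate upright across the box, its middle plane 15 mm on the -x side of the box's centre.
- flap (a joint): Angle of the flap over the housing: 0 shut, 1.57 upright, stop at 1.95 rad. Blue sheet 174 (x) x 154 (y) x 5 mm, 0.25 kg, its top 135 mm above the bench when shut, hinged along y on the far (+x) rim; the free edge on the -x side swings up and over to +x. Stiff hinge (0.3 N m friction against 0.21 N m of weight): the flap stays where it is left.
- flap_hinge (a point): Middle of the hinge axis: 85 mm along the housing's +x from its origin, 130 mm above the bench. Its y axis is the hinge axis. The point turns with the flap.
- flap_grip (a point): Grip point on the flap's aluminium fin, which stands on the flap's top, on its middle line: 10 mm thick (y), 24 long (x), 45 high above the flap's top. Flap shut, the point is 152 mm to -x and 33 mm above flap_hinge, 28 mm over the flap's top; it turns with the flap. Pinch the fin from above across its 10 mm (fingers closing along the hinge axis); it can turn between the pads.
- filter: Filter plate, aluminium frame with grey pleats, hidden under the flap: 20 thick (x), 100 wide (y), 80 mm high, plus a tab on top 14 thick (x), 40 wide (y), 30 high (z 80 to 110 mm). Origin: centre of the underside. 0.15 to 0.31 kg. Stands loosely on the housing's inner floor, axes as the housing's, tab top 15 mm below the rim, 45 mm or more free each side of the tab to pinch it across its 14 mm.
- filter_mid (a point): Centre of the filter plate's 100 x 80 mm body, 40 mm above its underside; axes as the plate: x is the flat faces' normal.
- tube: Offcut of bare square steel tube, 30 x 30 mm, 120 mm long (its x axis), 0.21 to 0.42 kg. Origin at the centre of its underside. Starts lying flat on the shut flap, behind the fin, roughly across the housing.
- rest: Work rest fixed to the bench: a steel T-rail, its flat top 140 mm long (x) and only 40 mm wide (y), 90 mm above the bench, plate 8 mm thick on a 12 mm web, foot 130 x 110 x 12 mm. No lips on top. Origin at the centre of its underside. Stands left or right of the housing, the lamp on the other side; its position and yaw vary.
- rest_top (a point): Centre of the rest's top face, 90 mm above the bench; x along the rail.
- lamp: Inspection lamp fixed to the bench: upright flat panel 22 (x) x 140 (y) x 120 mm on a post, panel from 110 to 230 mm above the bench, foot 120 x 120 x 14 mm (from x = -40 to +80 mm). Origin at the centre line of the panel, on the bench. The lit face looks to its own -x, roughly towards the robot; position and yaw vary.
- lamp_face (a point): Centre of the lit face, 170 mm above the bench; its x axis is the face's normal, pointing into the lamp, so a point in front has negative x.
- hammer: Bystander: hammer with a wooden handle lying on the bench, about 0.3 m long; leave it alone.
- jar: Bystander: grey jar, 60 mm across, 85 mm high, origin under its centre; leave it alone.
- disc: Bystander: black grinding disc, 90 mm across, 12 mm thick, flat on the bench; leave it alone.
- block: Bystander: wooden block 60 x 130 x 45 mm on the bench beyond the housing; leave it alone.

How it is judged:
By the outcome, as a careful person would: the job done as asked, in the order asked, and still so for the second after the job is handed in, while the arm keeps its last pose, push and grip.
It also fails if it takes over 72 s, if anything falls off the work surface, if the arm or the gripper's body presses on something with over 40 N, if the wrist force passes 120 N, or if a joint passes its speed limit or range.

## Working session

There is one attempt and no reset: what is moved stays moved. The work goes in short steps, Python scripts to look and compute and a shell command to move; the robot and the scene stay as the last step left them, time stands still between calls to the robot, and variables do not carry over. Pictures are saved under pics/ and viewed, about 8 in all and at most 12, crops included, and the job is handed in when it is done.

```bash
mkdir -p pics; python3 - <<'E'
from workcell import env, grab_frame, camera_params, spotter
import cv2, numpy as np
for c in ("scene","top"):
    im=grab_frame(c); cv2.imwrite(f"pics/{c}0.png",im[:,:,::-1])
    p=camera_params(c); R=cv2.Rodrigues(np.array(p["rvec"],float))[0]
    print(c,np.round(-R.T@np.array(p["tvec"]).ravel()),np.round(R[2],2),p["K"][0][0])
    for q in ("housing","flap","tube","rest","lamp","hammer","jar","disc","block"):
        r=spotter.look_for(q,c); print(q,[(np.round(d["box"]).tolist(),round(d["conf"],2)) for d in r[:2]])
s=env.state(); print({k:np.round(v,2).tolist() for k,v in s.items()}, env.hold_point_z)
E
```

```text
scene [1396. -740.  886.] [-0.61  0.56 -0.55] 540.4570360389047
housing [([207.0, 184.0, 90.0, 91.0], 0.84)]
flap [([206.0, 182.0, 90.0, 52.0], 0.55)]
tube [([246.0, 185.0, 30.0, 34.0], 0.81)]
rest [([168.0, 270.0, 70.0, 74.0], 0.71)]
lamp [([328.0, 133.0, 54.0, 98.0], 0.66)]
hammer [([96.0, 245.0, 92.0, 73.0], 0.91), ([274.0, 173.0, 18.0, 29.0], 0.41)]
jar [([272.0, 174.0, 22.0, 30.0], 0.84)]
disc [([306.0, 181.0, 28.0, 14.0], 0.76), ([326.0, 133.0, 56.0, 102.0], 0.23)]
block [([320.0, 265.0, 59.0, 47.0], 0.72), ([272.0, 174.0, 20.0, 28.0], 0.72)]
top [ 357.    7. 1134.] [ 0.23  0.02 -0.97] 468.14249235922546
housing [([252.0, 202.0, 77.0, 94.0], 0.94)]
flap [([251.0, 211.0, 77.0, 87.0], 0.74)]
tube [([252.0, 223.0, 62.0, 38.0], 0.67)]
rest [([374.0, 191.0, 48.0, 61.0], 0.57), ([251.0, 225.0, 63.0, 33.0], 0.54)]
lamp [([111.0, 183.0, 84.0, 54.0], 0.78)]
hammer [([353.0, 296.0, 113.0, 41.0], 0.57), ([257.0, 216.0, 70.0, 81.0], 0.42)]
jar [([172.0, 290.0, 32.0, 28.0], 0.68)]
disc [([255.0, 204.0, 74.0, 93.0], 0.46)]
block [([256.0, 117.0, 52.0, 49.0], 0.74), ([375.0, 188.0, 47.0, 65.0], 0.31)]
{'time_s': 1.0, 'qpos': [66.18, 18.31, 89.64, -0.0, 72.04, -1.15], 'qvel': [-0.0, -0.06, 0.06, -0.01, 0.03, 0.03], 'effort': [0.0, -41.24, -23.22, 0.07, 0.04, -0.0], 'ee_pos': [221.69, 530.57, 213.99], 'ee_rot': [179.99, 0.0, 157.32], 'force': [0.03, 0.33, 0.35], 'torque': [-0.04, 0.04, 0.0], 'gripper_width': 91.11} -18.8
```

```bash
python3 - <<'E'
import cv2
a=cv2.imread("pics/top0.png")[100:350,90:480]; cv2.imwrite("pics/topc.png",cv2.resize(a,None,fx=2,fy=2,interpolation=cv2.INTER_CUBIC))
a=cv2.imread("pics/scene0.png")[120:350,90:400]; cv2.imwrite("pics/scenec.png",cv2.resize(a,None,fx=2.5,fy=2.5,interpolation=cv2.INTER_CUBIC))
E
```

```text
(no output)
```

View pics/topc.png

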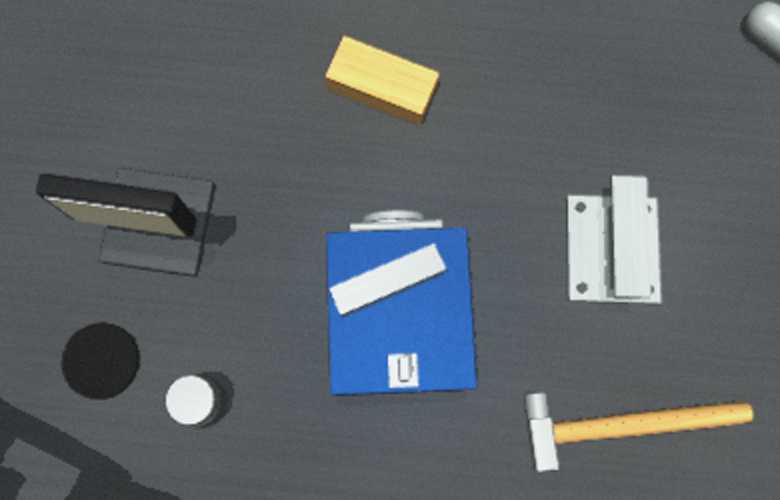

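View pics/scenec.png

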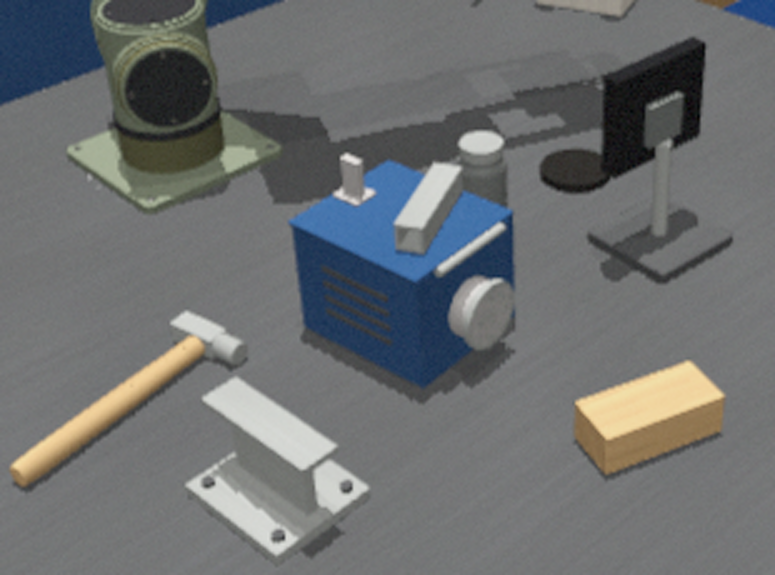

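```bash
cat > h.py <<'E'
import numpy as np, cv2
from scipy.optimize import least_squares
from scipy.spatial.transform import Rotation as Ro
from workcell import env, grab_frame, camera_params, spotter
def proj(P,c):
    p=camera_params(c) if isinstance(c,str) else c
    return cv2.projectPoints(np.array(P,float),np.array(p["rvec"],float),np.array(p["tvec"],float),np.array(p["K"],float),None)[0][:,0]
def place(v,P):
    c,s=np.cos(v[2]),np.sin(v[2]); P=np.array(P,float)
    return np.c_[v[0]+c*P[:,0]-s*P[:,1],v[1]+s*P[:,0]+c*P[:,1],P[:,2]]
def fit(obs,v0):  # obs list of (cam, pts3, pix)
    f=lambda v:np.concatenate([(proj(place([v[0],v[1],v[2]/100],P),c)-np.array(u)).ravel() for c,P,u in obs])
    r=least_squares(f,[v0[0],v0[1],v0[2]*100],loss="soft_l1"); v=r.x/[1,1,100]
    return v,f(r.x).reshape(-1,2)
E
python3 - <<'E'
from h import *
T=lambda L:(np.array(L,float)-.5)/2+[90,100]
S=lambda L:(np.array(L,float)-.75)/2.5+[90,120]
def box(a,b,z): return [(a,b,z),(a,-b,z),(-a,-b,z),(-a,b,z)]
fl=[(85,77,135),(85,-77,135),(-89,-77,135),(-89,77,135)]
def do(n,obs,v0):
    v,e=fit(obs,v0); print(n,np.round(v[:2],1),"yaw",round(np.degrees(v[2]),1)); print(np.round(e,1).tolist())
t=camera_params("top");s=camera_params("scene")
H0=[(t,fl,T([(328,234),(467,228),(476,388),(331,394)])),(s,[fl[3],fl[0],fl[1],fl[2]],S([(391,161),(512,213),(421,278),(292,224)]))]
do("housing",H0,(450,30,0))
tb=[(60,15,165),(60,-15,165),(-60,-15,165),(-60,15,165)] # x axis ~ to +y
tb=[(60,15,165),(-60,15,165),(-60,-15,165),(60,-15,165)]
# x along right->left? far-left etc: left end=(+60) : corners left-far (331,290), right-far(434,244), right-near(446,267), left-near(342,314)
tbc=[(60,-15,165),(-60,-15,165),(-60,15,165),(60,15,165)]
do("tube",[(t,tbc,T([(331,290),(434,244),(446,267),(342,314)])),(s,tbc,S([(463,170),(424,240),(396,235),(437,164)]))],(500,30,2))
r=box(70,20,90)
do("rest",[(t,r,T([(613,177),(647,176),(650,296),(614,298)])),(s,[r[3],r[2],r[1],r[0]],S([(238,379),(203,399),(300,461),(337,444)]))],(500,-200,0))
F=[(80,60,14),(80,-60,14),(-40,-60,14),(-40,60,14)]
L=[(-11,70,230),(-11,-70,230),(-11,-70,110)]
B=[(11,-70,230),(11,70,230),(11,70,110),(11,-70,110)]
do("lamp",[(t,F+L,T([(118,168),(214,180),(197,273),(100,261),(42,196),(165,208),(190,236)])),(s,B+[F[2],F[1],F[0]],S([(604,83),(704,41),(703,128),(606,173),(590,237),(662,275),(731,237)]))],(480,280,0))
E
```

```text
housing [488.8 -17.1] yaw 7.5
[[-0.9, -1.6], [0.0, -1.0], [0.6, -0.0], [-0.3, -0.3], [-1.1, -1.8], [0.8, -1.9], [-2.5, 0.2], [-2.2, -2.3]]
tube [514.5  -1.7] yaw 119.7
[[-0.4, -1.5], [0.2, -1.7], [0.3, -0.4], [-0.1, -0.4], [-0.8, -2.1], [-0.2, -5.3], [-0.7, -5.0], [-1.4, -1.2]]
rest [ 600.6 -273. ] yaw 2.8
[[-0.3, -1.0], [-0.0, 0.3], [-0.0, 0.4], [0.1, -1.4], [-0.6, -2.2], [-0.8, -1.7], [0.4, 2.7], [-0.1, -0.2]]
lamp [561.6 285.6] yaw -2.1
[[0.4, -0.4], [0.1, -0.3], [0.2, 0.8], [-0.2, 0.3], [-3.2, -1.0], [4.7, 2.0], [2.9, 0.2], [5.1, -1.1], [0.6, -0.7], [-1.8, 2.5], [3.0, 2.2], [-1.9, -3.1], [0.2, -0.8], [0.9, -2.2]]
```

```bash
python3 -m jog '0 0 -3.8 2.5 -5.3 3 1; 0 0 -3.8 5.6 -10.7 5.2 1;0 0 -3.8 5.6 -10.7 5.2 1;0 0 -3.8 5.6 -10.7 5.2 1;0 0 -3.8 5.6 -10.7 5.2 1'; python3 -m jog '0 0 -3.7 2.8 -5.3 0 1; 0 0 -3.7 5.6 -10.7 0 1;0 0 -3.7 5.6 -10.7 0 1;0 0 -3.7 5.6 -10.7 0 1;0 0 -3.7 5.6 -10.7 0 1'
python3 - <<'E'
from h import *
s=env.state(); print(s["time_s"],np.round(s["ee_pos"],1),np.round(s["ee_rot"],1),np.round(s["qpos"]))
p=camera_params("wrist"); im=grab_frame("wrist"); cv2.imwrite("pics/w1.png",im[:,:,::-1])
np.savez("w1.npz",**{k:np.array(v) for k,v in p.items()})
R=cv2.Rodrigues(np.array(p["rvec"],float))[0]; print(np.round(-R.T@np.array(p["tvec"]).ravel()),np.round(R,2).tolist(),p["K"][0][0])
E
```

```text
time_s: 1.62
ee_pos: [355.1, 274.8, 338.7]
ee_rot: [179.9, 0.0, 138.3]
force: [1.6, 0.1, 0.5]
gripper_width: 91.2
time_s: 2.25
ee_pos: [495.2, 6.7, 337.9]
ee_rot: [180.0, 0.0, 119.8]
force: [0.6, 1.4, 0.4]
gripper_width: 91.2
2.25 [495.2   6.7 337.9] [180.    0.  119.8] [ -1.   8.  86.   0.  86. -30.]
[464.  63. 508.] [[0.87, 0.5, 0.0], [0.48, -0.84, 0.23], [0.12, -0.2, -0.97]] 309.22616318015383
```

View pics/w1.png

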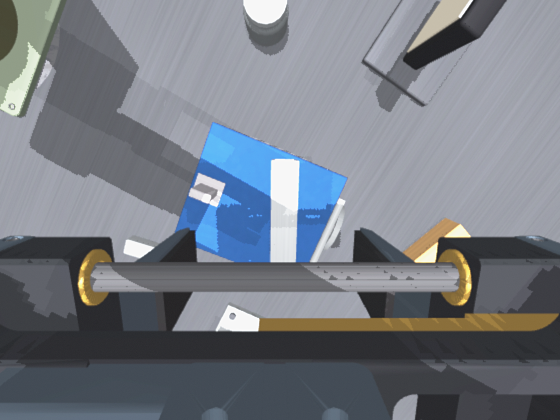

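```bash
python3 - <<'E'
from h import *
p=dict(np.load("w1.npz"))
fl=[(85,77,135),(85,-77,135),(-89,-77,135),(-89,77,135)]
print(np.round(proj(place((488.8,-17.1,np.radians(7.5)),fl),p)).tolist())
tbc=[(60,-15,165),(-60,-15,165),(-60,15,165),(60,15,165)]
print(np.round(proj(place((514.5,-1.7,np.radians(119.7)),tbc),p)).tolist())
im=cv2.imread("pics/w1.png"); 
o=cv2.resize(im[100:270,160:370],None,fx=3.5,fy=3.5,interpolation=cv2.INTER_CUBIC); cv2.imwrite("pics/w1c.png",o)
def segs(name,im,x0,y0,x1,y1):
    g=cv2.cvtColor(im[y0:y1,x0:x1],cv2.COLOR_BGR2GRAY)
    L=cv2.createLineSegmentDetector().detect(g)[0][:,0]+[x0,y0,x0,y0]
    L=[l for l in L if np.hypot(l[2]-l[0],l[3]-l[1])>13]
    print(name,[np.round(l,1).tolist() for l in L])
segs("w",im,170,100,370,270)
segs("top",cv2.imread("pics/top0.png"),245,195,335,305)
E
```

```text
[[349.0, 177.0], [299.0, 286.0], [172.0, 238.0], [213.0, 120.0]]
[[299.0, 161.0], [297.0, 264.0], [272.0, 264.0], [272.0, 161.0]]
w [[270.6, 261.8, 294.4, 261.8], [187.1, 195.1, 214.7, 206.1], [270.3, 160.6, 269.8, 259.4], [310.6, 261.7, 350.6, 261.2], [295.2, 259.4, 299.0, 161.8], [224.1, 182.6, 198.6, 172.5], [217.5, 205.9, 224.4, 184.0], [352.2, 260.6, 353.8, 230.7], [197.6, 172.6, 192.6, 185.9], [354.4, 229.7, 368.3, 227.9], [194.6, 228.2, 196.4, 261.8], [210.9, 194.1, 195.5, 190.0], [329.0, 249.8, 345.3, 216.1], [291.9, 158.1, 270.6, 158.6], [336.0, 204.0, 309.9, 260.2], [198.1, 261.8, 268.1, 261.4], [316.4, 259.7, 344.5, 200.1], [200.0, 182.3, 216.6, 188.8], [338.7, 218.4, 327.3, 243.3], [200.0, 156.8, 268.4, 195.2], [196.6, 241.1, 216.0, 251.3], [208.0, 205.6, 195.9, 230.2], [240.3, 202.4, 224.0, 193.8], [232.6, 260.8, 197.7, 247.9], [368.3, 262.6, 344.3, 265.1], [300.6, 208.2, 324.4, 208.7], [217.6, 249.5, 216.5, 230.6], [313.1, 162.0, 346.7, 176.0], [343.1, 265.1, 303.1, 264.7], [217.1, 121.3, 248.0, 134.7], [197.0, 262.8, 170.6, 262.0], [272.5, 199.3, 292.0, 210.4], [169.9, 249.9, 187.6, 231.4], [248.3, 137.7, 214.2, 123.5], [347.7, 177.9, 339.7, 195.8], [199.4, 154.4, 205.8, 135.7], [209.0, 134.2, 202.8, 151.8], [323.2, 169.2, 308.3, 162.7], [286.9, 226.6, 273.1, 227.0], [285.6, 265.2, 198.1, 265.0]]
top [[260.0, 256.6, 311.8, 234.2], [256.9, 296.1, 298.0, 293.0], [283.2, 278.0, 284.0, 291.9], [265.5, 214.8, 309.4, 213.1], [306.3, 221.0, 255.5, 242.7], [298.8, 292.0, 298.1, 276.9], [298.1, 204.5, 273.1, 205.2], [309.5, 209.4, 288.1, 210.7], [281.9, 211.0, 265.6, 211.1], [303.1, 294.1, 325.6, 293.3], [326.9, 291.9, 322.1, 215.6], [254.4, 258.1, 255.4, 294.4], [296.9, 296.9, 280.6, 296.9]]
```

View pics/w1c.png

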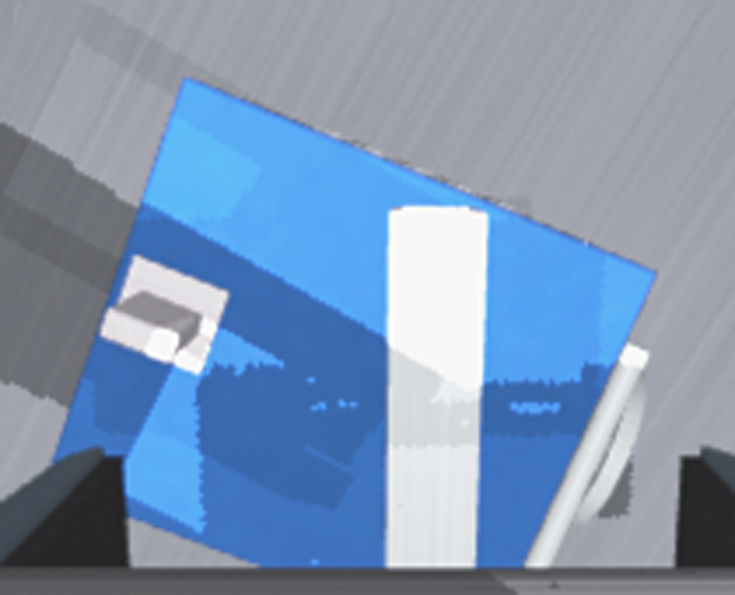

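```bash
python3 -m jog '0 0 0 0.7 -0.27 0 1; 0 0 0 0.7 -0.27 -2.5 1;0 0 0 0.7 -0.27 -5 1;0 0 0 0.7 -0.27 -7 1;0 0 0 0.7 -0.27 -7.8 1' ; python3 -m jog '0 0 0 0 0 0 1; 0 0 0 0 0 0 0.5;0 0 0 0 0 0 0.2;0 0 0 0 0 0 0.2;0 0 0 0 0 0 0.2' 40;python3 -m jog '0 0 0 0 0 0 0.1; 0 0 0 0 0 0 0.1;0 0 0 0 0 0 0.1;0 0 0 0 0 0 0.1;0 0 0 0 0 0 0.1'
```

```text
time_s: 2.92
ee_pos: [510.4, 3.5, 139.6]
ee_rot: [-179.8, -0.2, 119.9]
force: [1.5, -0.9, 0.9]
gripper_width: 91.4
time_s: 3.55
ee_pos: [512.2, 2.2, 143.2]
ee_rot: [179.9, 0.0, 119.8]
force: [-0.2, -1.1, 0.8]
gripper_width: 54.2
time_s: 4.18
ee_pos: [511.6, 2.0, 142.7]
ee_rot: [-179.9, -0.0, 119.8]
force: [-2.0, -1.5, 2.0]
gripper_width: 29.8
```

```bash
python3 -m jog '0 0 0 0 0 0.5 0.1; 0 0 0 0 0 2 0.1;0 0 0 0 0 3.5 0.1;0 0 2 1 -2.5 4 0.1;0 0 4 2 -5 4 0.1' ; python3 -m jog '0 0 2 0.5 -1 0 0.1; 0 0 4 0.8 -2.5 0 0.1;0 0 6 1 -4 0 0.1;0 0 8 1.5 -5 0 0.1;0 0 8.6 1.56 -6 0 0.1';python3 -m jog '0 0 0 0 0 0 0.1; 0 0 0 0 0 0 0.1;0 0 0 0 0 0 0.1;0 0 0 0 0 0 0.1'
python3 - <<'E'
from h import *
s=env.state(); print(s["time_s"],np.round(s["ee_pos"],1),np.round(s["ee_rot"],1),np.round(s["qpos"]))
p=camera_params("wrist"); im=grab_frame("wrist"); cv2.imwrite("pics/w2.png",im[:,:,::-1])
np.savez("w2.npz",**{k:np.array(v) for k,v in p.items()})
cv2.imwrite("pics/top2.png",grab_frame("top")[:,:,::-1]);cv2.imwrite("pics/scene2.png",grab_frame("scene")[:,:,::-1])
a=im[:,:,::-1][150:420,120:440]; b=cv2.imread("pics/top2.png")[160:280,340:450];c=cv2.imread("pics/scene2.png")[220:360,140:260]
h=lambda x:cv2.resize(x,(int(x.shape[1]*400/x.shape[0]),400),interpolation=cv2.INTER_CUBIC)
o=np.hstack([h(b),h(c)]); print(o.shape,h(b).shape); cv2.imwrite("pics/c2.png",o)
E
```

```text
time_s: 4.8
ee_pos: [559.4, -112.3, 244.9]
ee_rot: [179.8, 0.2, 140.3]
force: [0.6, 0.4, -1.7]
gripper_width: 29.9
time_s: 5.42
ee_pos: [597.6, -262.7, 242.5]
ee_rot: [180.0, 0.1, -177.0]
force: [0.5, -0.6, -2.4]
gripper_width: 29.7
time_s: 5.92
ee_pos: [596.7, -261.0, 242.8]
ee_rot: [180.0, 0.0, -177.1]
force: [0.8, -0.2, -1.8]
gripper_width: 29.7
5.925 [ 596.7 -261.   242.8] [ 180.     0.  -177.1] [ -25.   25.   76.    0.   80. -118.]
(400, 708, 3) (400, 366, 3)
```

View pics/c2.png

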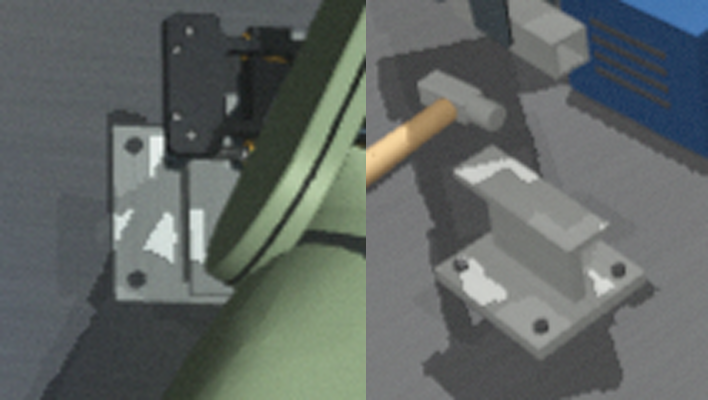

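View pics/w2.png

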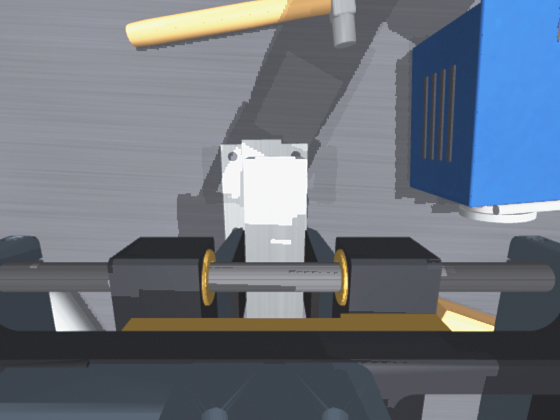

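```bash
python3 - <<'E'
from h import *
def segs(name,im,x0,y0,x1,y1,m=12):
    g=cv2.cvtColor(im[y0:y1,x0:x1],cv2.COLOR_BGR2GRAY)
    L=cv2.createLineSegmentDetector().detect(g)[0][:,0]+[x0,y0,x0,y0]
    print(name,[np.round(l,1).tolist() for l in L if np.hypot(l[2]-l[0],l[3]-l[1])>m])
w=cv2.imread("pics/w2.png");t0=cv2.imread("pics/top0.png")
segs("w2",w,205,130,325,260);segs("top",t0,365,180,430,260);segs("lamp",t0,100,175,210,245)
segs("sc",cv2.imread("pics/scene0.png"),160,260,245,350)
p=dict(np.load("w2.npz")); s=camera_params("scene")
R=cv2.Rodrigues(p["rvec"])[0]; print(np.round(-R.T@p["tvec"].ravel()),np.round(R,2).tolist())
v=(600.6,-273,np.radians(2.8))
F=[(65,55,12),(65,-55,12),(-65,-55,12),(-65,55,12)];r=[(70,20,90),(70,-20,90),(-70,-20,90),(-70,20,90)]
for n,c in (("w",p),("top","top"),("scene","scene")): print(n,np.round(proj(place(v,F+r),c),1).tolist())
print(np.round(proj(place((596.7,-261,np.radians(2.9)),[(-60,-15,230),(-60,15,230),(-60,-15,200),(-60,15,200)]),p)).tolist())
cv2.imwrite("pics/w2c.png",cv2.resize(w[130:240,200:330],None,fx=5,fy=5,interpolation=cv2.INTER_CUBIC))
E
```

```text
w2 [[303.7, 258.2, 304.5, 230.6], [305.6, 228.1, 307.3, 143.1], [244.1, 230.6, 244.9, 258.2], [300.8, 158.5, 284.3, 154.7], [226.1, 240.2, 232.9, 227.5], [221.6, 166.8, 221.2, 184.4], [240.6, 139.2, 242.0, 153.1], [222.4, 194.3, 224.6, 238.0], [305.7, 142.8, 281.9, 143.3], [220.0, 145.6, 221.0, 165.7], [279.4, 138.7, 241.9, 139.4], [239.4, 143.8, 219.4, 144.1], [215.0, 252.6, 225.9, 238.4], [315.2, 228.5, 323.8, 240.2], [289.4, 239.4, 271.9, 238.6], [213.1, 236.9, 214.3, 250.6], [271.8, 242.6, 289.5, 244.1], [283.1, 155.8, 264.4, 156.1], [244.4, 223.4, 289.4, 225.0], [205.2, 177.9, 218.7, 147.1], [242.8, 168.1, 243.6, 220.6], [239.8, 194.4, 239.8, 171.9], [263.0, 153.3, 245.0, 144.3], [319.4, 145.1, 308.7, 167.8], [306.7, 231.9, 316.1, 258.4], [232.4, 258.3, 241.5, 232.2]]
top [[395.7, 188.1, 397.3, 245.6], [375.6, 249.4, 419.4, 251.3], [373.3, 196.8, 374.2, 248.1], [420.1, 250.7, 417.9, 199.4], [389.4, 197.4, 374.3, 196.8], [413.1, 187.6, 396.8, 187.2], [392.4, 248.1, 391.4, 199.4], [399.4, 247.0, 413.1, 246.8]]
lamp [[170.6, 205.6, 113.1, 197.2], [182.8, 217.3, 171.7, 205.8], [176.
[... 713 characters left out ...]
9.7], [171.6, 264.0, 160.1, 272.5], [243.6, 273.6, 218.9, 260.5], [227.6, 332.4, 214.1, 342.7], [212.1, 325.4, 184.6, 305.3], [243.5, 267.4, 229.6, 260.1]]
[ 532. -265.  413.] [[-0.05, 1.0, 0.0], [0.97, 0.05, 0.23], [0.23, 0.01, -0.97]]
w [[306.6, 241.5], [225.7, 241.5], [222.0, 143.4], [309.1, 143.4], [282.2, 267.7], [246.5, 267.7], [243.6, 138.8], [283.1, 138.9]]
top [[373.7, 196.9], [418.2, 198.9], [419.6, 251.3], [373.9, 249.1], [395.9, 187.2], [413.2, 188.0], [414.7, 248.2], [396.9, 247.4]]
scene [[237.5, 313.8], [199.6, 340.8], [163.8, 311.9], [201.2, 288.0], [224.4, 297.1], [210.1, 306.8], [170.1, 277.5], [184.3, 269.0]]
[[250.0, 149.0], [302.0, 149.0], [253.0, 148.0], [298.0, 148.0]]
```

View pics/w2c.png

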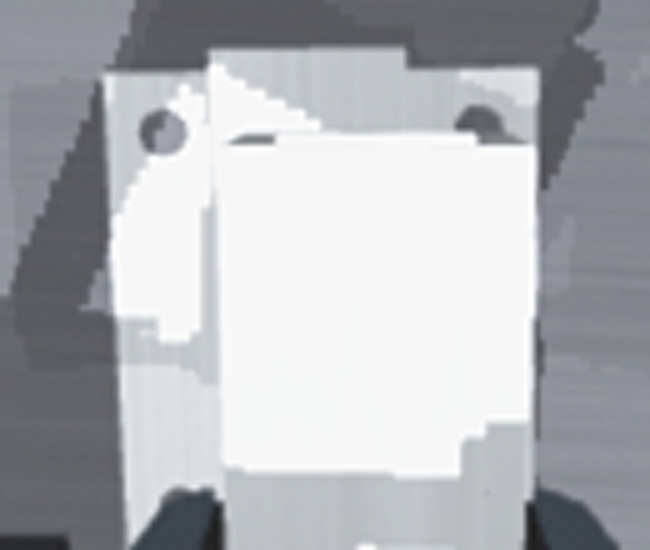

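```bash
python3 - <<'E'
from h import *
p=dict(np.load("w2.npz")); t=camera_params("top"); s=camera_params("scene")
def X(a,b):
    l=np.cross(np.cross([a[0],a[1],1],[a[2],a[3],1]),np.cross([b[0],b[1],1],[b[2],b[3],1])); return l[:2]/l[2]
F=[(65,55,12),(65,-55,12),(-65,-55,12),(-65,55,12)];r=[(70,20,90),(70,-20,90),(-70,-20,90),(-70,20,90)]
tl=[395.7,188.1,397.3,245.6];tn=[399.4,247,413.1,246.8];tf=[413.1,187.6,396.8,187.2]
fl=[373.3,196.8,374.2,248.1];fn=[375.6,249.4,419.4,251.3];fr=[420.1,250.7,417.9,199.4];ff=[389.4,197.4,374.3,196.8]
T=([r[0],r[3],F[3],F[0],F[2]],[X(tl,tf),X(tl,tn),X(fl,fn),X(fl,ff),X(fn,fr)])
a=[170.3,279.3,209.9,307.4];b=[210.2,307.5,223.8,298.5];c=[223.5,296.9,183.9,270.0];d=[188,265.5,171.5,278]
e=[163.7,313.7,200.2,342.1];f=[200.8,341.3,222.8,328.4];g=[182.2,299.8,163.6,312.6]
S=([r[2],r[1],r[0],r[3],F[1],F[2]],[X(a,d),X(a,b),X(b,c),X(c,d),X(e,f),X(e,g)])
W=([F[2],F[3],r[2]],[(220,144.1),(307.3,143),(240.6,139.3)])
for n,o in (("all",[(t,*T),(s,*S),(p,*W)]),("top",[(t,*T)]),("scene",[(s,*S)]),("wrist",[(p,*W)])):
    v,er=fit(o,(600,-273,.05)); print(n,np.round(v[:2],1),round(np.degrees(v[2]),2)); print(np.round(er,1).tolist())
print(np.round(proj(place((596.7,-261,np.radians(2.9)),[(-60,-15,265),(-60,15,265),(0,-15,265),(0,15,265)]),p),1).tolist())
E
```

```text
all [ 601.1 -274.4] 3.65
[[0.4, 0.0], [0.6, 0.3], [0.7, 0.0], [0.6, 0.3], [0.5, -0.6], [-0.6, -0.9], [0.1, -0.5], [-0.5, -0.6], [0.6, 0.2], [-0.0, -0.7], [0.3, -0.4], [0.1, 0.3], [-0.1, 0.1], [0.6, 0.3]]
top [ 600.9 -273.1] 3.37
[[0.0, 0.0], [-0.1, 0.3], [0.0, -0.1], [0.2, 0.2], [-0.2, -0.4]]
scene [ 602.4 -275.3] 3.74
[[-0.6, -0.4], [0.1, 0.0], [-0.4, -0.1], [0.5, 0.7], [0.1, -0.1], [0.3, 0.2]]
wrist [ 600.9 -274.8] 3.54
[[-0.1, 0.0], [-0.3, -0.0], [0.3, 0.0]]
[[244.3, 150.9], [308.4, 150.8], [247.1, 270.2], [305.5, 270.1]]
```

```bash
python3 -m jog '0 0 0.14 0.07 -0.51 0 0.1; 0 0 0.14 0.07 -0.51 -2 0.1;0 0 0.14 0.07 -0.51 -4 0.1;0 0 0.14 0.07 -0.51 -5.2 0.1;0 0 0.14 0.07 -0.51 -5.5 0.1' ; python3 -m jog '0 0 0 0 0 0 0.1; 0 0 0 0 0 0 0.1;0 0 0 0 0 -0.1 0.1;0 0 0 0 0 -0.2 0.1; 0 0 0 0 0 -0.2 0.1'; python3 -m jog '0 0 0 0 0 -0.05 0.1;0 0 0 0 0 -0.05 0.1;0 0 0 0 0 -0.05 0.1'
python3 - <<'E'
from h import *
p=camera_params("wrist"); im=grab_frame("wrist"); cv2.imwrite("pics/w3.png",im[:,:,::-1])
np.savez("w3.npz",**{k:np.array(v) for k,v in p.items()})
sc=grab_frame("scene")[:,:,::-1]; cv2.imwrite("pics/scene3.png",sc)
c=cv2.resize(sc[230:350,140:260],None,fx=5,fy=5,interpolation=cv2.INTER_CUBIC);cv2.imwrite("pics/c3.png",c)
g=cv2.cvtColor(im[130:260,205:325],cv2.COLOR_RGB2GRAY)
L=cv2.createLineSegmentDetector().detect(g)[0][:,0]+[205,130,205,130]
print([np.round(l,1).tolist() for l in L if np.hypot(l[2]-l[0],l[3]-l[1])>12])
v=(601.1,-274.4,np.radians(3.6))
print(np.round(proj(place(v,[(-70,-20,90),(-70,20,90),(-60,-15,120),(-60,15,120),(0,-15,120),(0,15,120)]),p),1).tolist())
E
```

```text
time_s: 6.7
ee_pos: [597.2, -274.8, 102.5]
ee_rot: [179.9, -0.2, -176.5]
force: [-0.1, -0.3, -1.8]
gripper_width: 29.9
time_s: 7.32
ee_pos: [598.2, -274.5, 99.9]
ee_rot: [180.0, -0.0, -176.5]
force: [0.8, 0.2, -1.6]
gripper_width: 29.8
time_s: 7.7
ee_pos: [598.4, -274.6, 98.7]
ee_rot: [180.0, -0.0, -176.5]
force: [-0.7, 0.4, -2.3]
gripper_width: 29.7
[[303.7, 258.2, 304.5, 230.6], [244.1, 230.6, 244.9, 258.2], [209.7, 200.6, 213.9, 251.8], [207.5, 144.3, 209.4, 198.2], [214.2, 254.2, 233.0, 229.0], [310.6, 135.9, 240.6, 135.9], [308.8, 226.5, 320.4, 233.5], [314.4, 163.1, 321.9, 153.2], [239.4, 143.7, 208.1, 143.5], [304.5, 159.8, 279.4, 156.9], [283.1, 159.5, 244.4, 159.0], [271.9, 244.8, 289.4, 245.8], [245.6, 224.8, 286.9, 227.0], [290.6, 241.5, 274.3, 240.1], [239.5, 196.9, 240.0, 179.4], [242.8, 178.1, 243.0, 191.9], [306.9, 232.3, 316.0, 258.4], [232.2, 258.7, 241.5, 232.2]]
[[240.2, 135.9], [311.6, 135.8], [244.5, 156.7], [307.9, 156.5], [247.4, 274.3], [305.2, 274.2]]
```

View pics/c3.png

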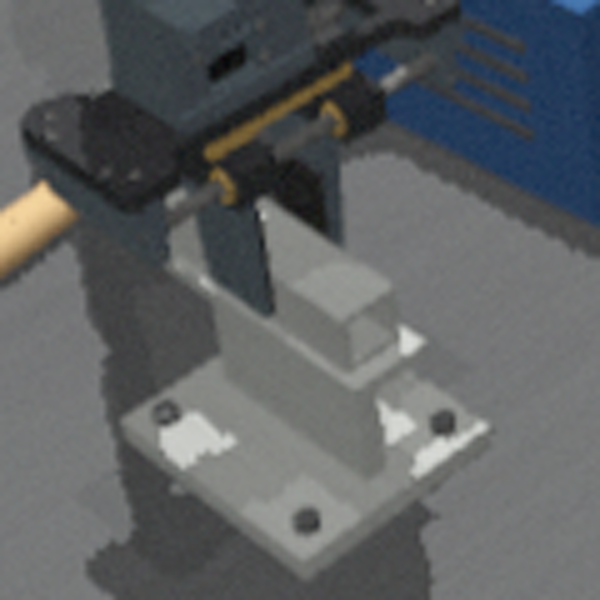

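```bash
python3 -m jog '0 0 0 -0.05 0.03 0 0.1;0 0 0 -0.05 0.03 0 0.1;0 0 0 -0.05 0.03 -0.04 0.1;0 0 0 -0.05 0.03 -0.04 0.1;0 0 0 -0.05 0.03 -0.04 0.1'; python3 -m jog '0 0 0 0 0 -0.03 0.1;0 0 0 0 0 -0.03 0.1;0 0 0 0 0 -0.03 0.1'
```

```text
time_s: 8.43
ee_pos: [597.2, -273.8, 97.8]
ee_rot: [180.0, 0.0, -176.5]
force: [0.1, 0.4, -2.0]
gripper_width: 29.7
time_s: 8.8
ee_pos: [597.2, -273.8, 97.8]
ee_rot: [-180.0, 0.0, -176.5]
force: [-1.5, 0.1, 5.8]
gripper_width: 30.0
```

```bash
python3 -m jog '0 0 0 0 0 0 0.4;0 0 0 0 0 0 0.5;0 0 0 0 0 0 0.6;0 0 0 0 0 0 0.6;0 0 0 0 0 0.2 0.6'; python3 -m jog '0 0 0 0 0 2 0.6;0 0 0 0 0 4 0.6;0 0 0 0 0 6 0.6;0 0 0 0 0 8.5 0.6;0 0 0 0 0 8.7 0.6';python3 -m jog '0 0 0.4 -1 2 0 0.6;0 0 0.8 -2 4 0 0.6;0 0 0.8 -3.5 6.5 0 0.6;0 0 0.8 -4.8 8.8 0 0.6;0 0 0.8 -5.5 10 0 0.6'; python3 -m jog '0 0 0 0 0 0 0.6;0 0 0 0 0 0 0.6'
cat >> h.py <<'E'
def segs(im,x0,y0,x1,y1,m=12):
    g=cv2.cvtColor(im[y0:y1,x0:x1],cv2.COLOR_BGR2GRAY)
    L=cv2.createLineSegmentDetector().detect(g)[0][:,0]+[x0,y0,x0,y0]
    return [np.round(l,1).tolist() for l in L if np.hypot(l[2]-l[0],l[3]-l[1])>m]
E
python3 - <<'E'
from h import *
s=env.state(); print(s["time_s"],np.round(s["ee_pos"],1),np.round(s["ee_rot"],1),np.round(s["qpos"]))
p=camera_params("wrist"); im=grab_frame("wrist")[:,:,::-1]; cv2.imwrite("pics/w4.png",im)
np.savez("w4.npz",**{k:np.array(v) for k,v in p.items()})
for c in ("top","scene"): cv2.imwrite(f"pics/{c}4.png",grab_frame(c)[:,:,::-1])
sc=cv2.imread("pics/scene4.png")[230:350,140:260]
o=np.hstack([im[:300,60:500],cv2.resize(sc,(300,300),interpolation=cv2.INTER_CUBIC)]);cv2.imwrite("pics/c4.png",o)
v=(488.8,-17.1,np.radians(7.5))
print(np.round(proj(place(v,[(85,77,135),(85,-77,135),(-89,-77,135),(-89,77,135)]+[(-67+a,b,180) for a in(-12,12) for b in (-5,5)]),p),1).tolist())
print(segs(im,100,20,460,235,15))
print("tube top",segs(cv2.imread("pics/top4.png"),370,170,430,260))
print("tube sc",segs(cv2.imread("pics/scene4.png"),160,240,245,350))
v=(601.1,-274.4,np.radians(3.6)); tb=[(60,15,120),(60,-15,120),(-60,-15,120),(-60,15,120)]
print(np.round(proj(place(v,tb),"top"),1).tolist(),np.round(proj(place(v,tb),"scene"),1).tolist())
E
```

```text
time_s: 9.43
ee_pos: [596.9, -273.7, 101.7]
ee_rot: [180.0, -0.1, -176.5]
force: [0.3, 0.7, -1.0]
gripper_width: 54.3
time_s: 10.05
ee_pos: [598.8, -274.6, 326.2]
ee_rot: [-179.7, 0.6, -176.5]
force: [-0.3, -0.1, -1.3]
gripper_width: 54.6
time_s: 10.68
ee_pos: [457.7, -22.0, 318.8]
ee_rot: [180.0, -0.1, -172.5]
force: [0.9, -0.1, 0.1]
gripper_width: 54.8
time_s: 10.92
ee_pos: [459.7, -24.1, 319.2]
ee_rot: [-180.0, -0.0, -172.5]
force: [-0.5, -0.3, 0.4]
gripper_width: 54.8
10.925 [459.7 -24.1 319.2] [-180.    -0.  -172.5] [  -4.    5.   92.   -0.   83. -102.]
[[339.5, 288.8], [216.2, 288.8], [209.3, 146.1], [347.1, 146.0], [273.6, 157.1], [283.8, 157.1], [273.7, 181.5], [283.6, 181.5]]
[[302.1, 147.5, 271.7, 150.3], [442.8, 133.0, 435.9, 149.3], [271.2, 150.2, 254.8, 144.5], [173.8, 121.8, 167.9, 78.2], [263.0, 150.6, 264.3, 179.4], [145.4, 233.2, 144.5, 211.9], [458.4, 123.6, 440.0, 134.3], [100.5, 121.8, 153.3, 117.0], [143.2, 212.5, 100.5, 209.4], [177.1, 139.5, 175.4, 122.0], [115.2, 215.6, 114.9, 233.2], [291.2, 180.6, 291.4, 150.6], [149.4, 80.4, 152.6, 100.7], [158.9, 123.3, 16
[... 1670 characters left out ...]
 [179.0, 250.3, 164.1, 243.8], [210.4, 307.8, 223.8, 298.6], [219.3, 283.7, 203.7, 276.8], [169.9, 279.9, 209.5, 308.0], [237.6, 313.8, 221.7, 303.4], [182.2, 299.8, 164.3, 312.3], [159.2, 267.8, 171.3, 257.4], [208.6, 303.7, 176.7, 280.8], [208.7, 333.3, 176.6, 309.7], [171.0, 264.4, 160.1, 272.5], [222.5, 261.9, 209.7, 256.2], [202.7, 254.6, 217.1, 266.6], [187.9, 246.1, 176.9, 240.5], [233.6, 291.3, 220.8, 281.7], [210.1, 271.2, 187.2, 250.4], [226.8, 333.1, 214.1, 342.7], [243.6, 283.7, 234.0, 291.4], [243.5, 267.3, 229.2, 259.7], [212.1, 325.4, 184.6, 305.3]]
[[401.9, 188.0], [415.3, 188.4], [417.4, 241.4], [403.6, 240.9]] [[218.2, 285.8], [207.4, 293.1], [172.1, 268.7], [182.9, 262.3]]
```

View pics/c4.png

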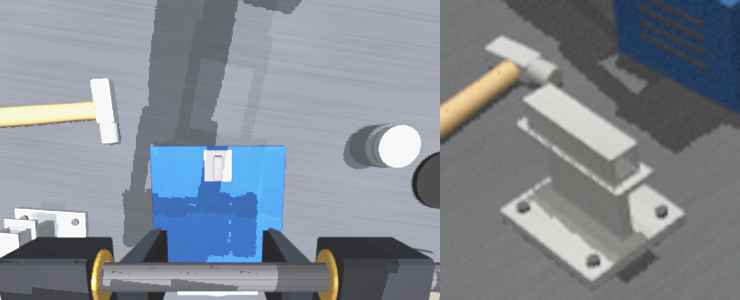

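```bash
python3 - <<'E'
from h import *
t=camera_params("top"); s=camera_params("scene"); w1=dict(np.load("w1.npz")); w4=dict(np.load("w4.npz"))
def X(a,b):
    l=np.cross(np.cross([a[0],a[1],1],[a[2],a[3],1]),np.cross([b[0],b[1],1],[b[2],b[3],1])); return l[:2]/l[2]
fl=[(85,77,135),(85,-77,135),(-89,-77,135),(-89,77,135)]
n=[256.9,296.1,298,293];r=[326.9,291.9,322.1,215.6];l=[254.4,258.1,255.4,294.4];f=[265.5,214.8,309.4,213.1]
T=(t,fl,[X(l,f),X(f,r),X(r,n),X(l,n)])
W1=(w1,[fl[3],fl[0]],[(213,121.5),(347.9,177)])
W4=(w4,[fl[2],fl[3]],[(209.6,145.9),(344.8,146)])
im=cv2.imread("pics/scene0.png"); print(segs(im,200,178,300,285,18))
for nme,o in (("all",[T,W1,W4]),("top",[T]),("w1",[W1]),("w4",[W4])):
    v,e=fit(o,(488,-17,.13)); print(nme,np.round(v[:2],1),round(np.degrees(v[2]),2),np.round(e,1).tolist())
print(segs(cv2.imread("pics/top0.png"),275,270,305,300,5))
E
```

```text
[[265.8, 229.7, 292.5, 210.3], [263.3, 183.3, 247.1, 208.3], [257.4, 212.7, 274.3, 186.5], [288.8, 208.3, 264.7, 225.4], [275.1, 250.0, 285.4, 233.5], [294.6, 204.9, 295.3, 234.9], [211.5, 255.9, 206.1, 208.4], [207.7, 209.6, 254.7, 231.8], [219.2, 198.9, 200.5, 201.5], [232.1, 265.8, 211.8, 254.9], [257.1, 280.8, 231.9, 267.3], [295.1, 260.6, 279.0, 274.4], [276.6, 260.8, 259.2, 274.6], [258.3, 274.6, 233.8, 262.3]]
all [489.1 -17.3] 7.79 [[-0.5, -0.1], [1.3, -0.2], [1.8, 2.6], [-0.2, 0.3], [-0.6, -0.5], [1.1, 0.3], [-0.9, 0.8], [1.7, -0.1]]
top [490.1 -16. ] 8.14 [[-1.3, -0.3], [0.5, -0.9], [1.4, 1.8], [-0.5, -0.0]]
w1 [489.1 -17.6] 7.88 [[-0.8, -0.2], [0.9, 0.3]]
w4 [488.9 -18.3] 7.45 [[-1.3, 0.0], [1.3, 0.0]]
[[275.6, 295.0, 298.0, 292.7], [283.2, 278.0, 284.0, 291.9], [298.8, 292.0, 298.1, 276.9], [297.0, 275.9, 284.4, 276.6], [298.1, 293.3, 303.2, 294.2], [288.2, 290.6, 287.5, 278.2], [293.7, 286.8, 293.2, 279.4], [290.0, 279.4, 290.0, 286.9], [296.9, 296.9, 280.6, 296.9]]
```

```bash
python3 -m jog '0 0 0.04 -1.48 -0.1 -1 0.6;0 0 0.04 -1.48 -0.1 -3.5 0.6;0 0 0.04 -1.48 -0.1 -5.5 0.6;0 0 0.04 -1.48 -0.1 -6.5 0.6;0 0 0.04 -1.48 -0.1 -6.92 0.6'; python3 -m jog '0 0 0 0 0 0 0.6;0 0 0 0 0 0 0.4;0 0 0 0 0 0 0.2;0 0 0 0 0 0 0.1;0 0 0 0 0 0 0.05' 20;python3 -m jog '0 0 0 0 0 0 0;0 0 0 0 0 0 0;0 0 0 0 0 0 0;0 0 0 0 0 0 0'
python3 - <<'E'
import numpy as np
h=np.array([489+85*np.cos(np.radians(7.7)),-17.5+85*np.sin(np.radians(7.7))]); r=np.hypot(152,36);a0=np.pi-np.arctan2(36,152)
p0=None
for th in range(0,111,10):
    a=a0-np.radians(th); q=np.array([r*np.cos(a)*np.cos(np.radians(7.7)),r*np.cos(a)*np.sin(np.radians(7.7)),r*np.sin(a)])
    p0=q if p0 is None else p0
    print(th,np.round((q-p0)/25,2).tolist())
print(h)
E
```

```text
time_s: 11.7
ee_pos: [422.2, -26.9, 144.9]
ee_rot: [180.0, -0.2, -172.4]
force: [0.5, 1.2, 0.6]
gripper_width: 54.9
time_s: 12.32
ee_pos: [422.8, -26.3, 146.8]
ee_rot: [-180.0, 0.0, -172.3]
force: [0.3, -0.5, 1.0]
gripper_width: 17.7
time_s: 12.82
ee_pos: [422.6, -25.8, 146.6]
ee_rot: [179.9, 0.0, -172.3]
force: [-1.3, 5.6, 3.6]
gripper_width: 9.9
0 [0.0, 0.0, 0.0]
10 [0.34, 0.05, 1.03]
20 [0.85, 0.12, 1.99]
30 [1.52, 0.21, 2.85]
40 [2.33, 0.31, 3.57]
50 [3.25, 0.44, 4.14]
60 [4.25, 0.57, 4.55]
70 [5.31, 0.72, 4.77]
80 [6.38, 0.86, 4.8]
90 [7.45, 1.01, 4.64]
100 [8.48, 1.15, 4.3]
110 [9.43, 1.27, 3.78]
[573.23357198  -6.11117424]
```

```bash
python3 -m jog '0 0 0 0.15 0.02 0.5 0;0 0 0 0.34 0.05 1.03 0;0 0 0 0.58 0.08 1.5 0;0 0 0 0.85 0.12 1.99 0;0 0 0 0.85 0.12 1.99 0'; python3 -m jog '0 0 0 0.3 0.04 0.43 0;0 0 0 0.67 0.09 0.86 0;0 0 0 1.05 0.14 1.22 0;0 0 0 1.48 0.19 1.58 0;0 0 0 1.48 0.19 1.58 0'
```

```text
time_s: 13.45
ee_pos: [444.0, -22.9, 197.7]
ee_rot: [180.0, -0.0, -172.3]
force: [-4.4, 5.0, 2.3]
gripper_width: 10.0
time_s: 14.08
ee_pos: [481.5, -17.8, 237.4]
ee_rot: [179.9, 0.0, -172.3]
force: [-2.1, 6.2, 1.0]
gripper_width: 9.8
```

```bash
python3 -m jog '0 0 0 0.46 0.06 0.3 0;0 0 0 0.92 0.13 0.57 0;0 0 0 1.42 0.19 0.79 0;0 0 0 1.92 0.26 0.98 0;0 0 0 1.92 0.26 0.98 0'; python3 -m jog '0 0 0 0.53 0.08 0.12 0;0 0 0 1.06 0.15 0.22 0;0 0 0 1.6 0.22 0.25 0;0 0 0 2.13 0.29 0.25 0;0 0 0 2.13 0.29 0.25 0'; python3 -m jog '0 0 0 0.54 0.08 -0.06 0;0 0 0 1.07 0.15 -0.16 0;0 0 0 1.6 0.22 -0.32 0;0 0 0 2.1 0.29 -0.5 0;0 0 0 2.1 0.29 -0.5 0'; python3 - <<'E'
from h import *
for c in ("top","scene","wrist"): cv2.imwrite(f"pics/{c}5.png",grab_frame(c)[:,:,::-1])
sc=cv2.imread("pics/scene5.png")[130:290,180:340]; w=cv2.imread("pics/wrist5.png")
o=np.hstack([cv2.resize(sc,(400,400),interpolation=cv2.INTER_CUBIC),cv2.resize(w[60:400,100:440],(400,400))]);cv2.imwrite("pics/c5.png",o)
E
```

```text
time_s: 14.7
ee_pos: [530.0, -11.3, 261.7]
ee_rot: [179.9, 0.1, -172.3]
force: [-1.7, 5.5, -0.9]
gripper_width: 9.5
time_s: 15.32
ee_pos: [583.8, -4.0, 268.2]
ee_rot: [180.0, 0.2, -172.3]
force: [-0.3, 5.6, 0.3]
gripper_width: 9.7
time_s: 15.95
ee_pos: [637.1, 3.2, 256.0]
ee_rot: [180.0, 0.3, -172.3]
force: [1.4, 4.7, 2.7]
gripper_width: 9.9
```

View pics/c5.png

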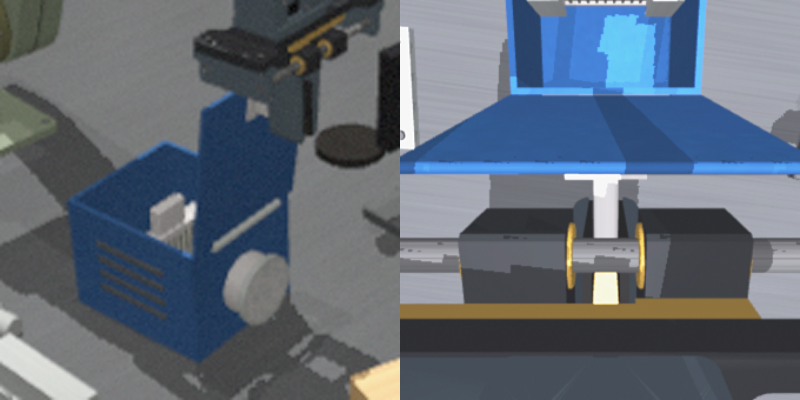

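```bash
python3 -m jog '0 0 0 0 0 0 0.2;0 0 0 0 0 0 0.4;0 0 0 0 0 0 0.4;0 0 0 0.1 0 0.5 0.4;0 0 0 0.2 0 2 0.4'; python3 -m jog '0 0 0 0 0 2 0.4;0 0 0 0 0 2.6 0.4;0 0 -2 -0.6 0 2.6 0.4;0 0 -4 -1.5 -0.3 2.6 0.4;0 0 -6 -3 -0.4 2.6 0.4';python3 -m jog '0 0 -2 -1 -0.2 0 0.4;0 0 -4 -2 -0.3 0 0.4;0 0 -6 -3.5 -0.4 0 0.4;0 0 -8 -3.7 -0.5 -0.5 0.5;0 0 -10 -3.7 -0.5 -1 0.5'; python3 -m jog '0 0 -2 0 0 0 0.5;0 0 -2 0 0 0 0.5;0 0 -2 0 0 0 0.5'
python3 - <<'E'
from h import *
s=env.state(); print(s["time_s"],np.round(s["ee_pos"],1),np.round(s["ee_rot"],1),np.round(s["qpos"]))
p=camera_params("wrist"); im=grab_frame("wrist")[:,:,::-1]; cv2.imwrite("pics/w6.png",im)
np.savez("w6.npz",**{k:np.array(v) for k,v in p.items()})
for c in ("top","scene"): cv2.imwrite(f"pics/{c}6.png",grab_frame(c)[:,:,::-1])
v=(489,-17.5,np.radians(7.7))
tab=[(-15+a,b,115) for a in (-7,7) for b in (-20,20)]
print("pred tab w",np.round(proj(place(v,tab),p),1).tolist(),"top",np.round(proj(place(v,tab),"top"),1).tolist())
print(segs(im,200,100,360,262,9))
for q in ("filter","flap"):
  for c in ("wrist","scene"):
    r=spotter.look_for(q,c); print(q,c,[(np.round(d["box"]).tolist(),round(d["conf"],2)) for d in r[:2]])
E
```

```text
time_s: 16.73
ee_pos: [639.0, 2.2, 303.2]
ee_rot: [180.0, -0.2, -172.3]
force: [0.1, 0.7, -0.3]
gripper_width: 36.3
time_s: 17.35
ee_pos: [564.3, -8.0, 367.8]
ee_rot: [-179.9, -0.1, 157.4]
force: [0.1, 0.3, 0.0]
gripper_width: 36.5
time_s: 17.98
ee_pos: [471.3, -20.3, 343.9]
ee_rot: [180.0, 0.0, 107.4]
force: [-0.1, 1.0, 1.1]
gripper_width: 45.6
time_s: 18.35
ee_pos: [472.1, -20.1, 344.0]
ee_rot: [-180.0, 0.0, 97.9]
force: [-0.2, 0.3, -0.7]
gripper_width: 45.9
18.35 [472.1 -20.1 344. ] [-180.     0.    97.9] [ -4.   6.  88.  -0.  87. -12.]
pred tab w [[270.0, 206.8], [269.9, 176.4], [280.6, 206.8], [280.8, 176.4]] top [[299.3, 263.6], [280.9, 264.3], [299.0, 257.2], [280.7, 257.9]]
[[287.7, 233.1, 288.0, 216.9], [261.9, 234.7, 286.9, 234.8], [260.7, 216.9, 261.0, 234.3], [234.3, 230.6, 235.0, 260.7], [281.0, 221.9, 282.1, 153.1], [260.2, 136.9, 259.3, 156.9], [289.0, 156.9, 289.6, 136.9], [265.4, 154.4, 267.0, 221.9], [275.6, 134.8, 350.6, 137.0], [351.8, 251.9, 358.7, 132.0], [353.1, 138.1, 346.7, 249.2], [224.4, 228.2, 221.0, 136.8], [330.1, 223.1, 333.6, 149.3], [221.9, 136.8, 274
[... 392 characters left out ...]
, 220.6], [251.4, 219.4, 250.7, 201.8], [325.6, 148.3, 291.9, 148.1], [290.6, 222.1, 328.1, 222.3], [311.9, 246.6, 236.9, 246.5], [292.4, 149.4, 291.1, 160.7], [279.4, 152.1, 266.9, 151.9], [351.1, 253.9, 358.0, 260.8], [212.7, 261.0, 229.6, 228.3], [319.7, 229.8, 336.0, 261.1], [319.4, 130.8, 253.1, 130.1], [326.9, 139.5, 298.1, 139.2], [256.9, 138.9, 245.6, 139.4], [325.6, 219.4, 326.8, 195.6], [204.4, 199.4, 204.5, 185.6]]
filter wrist [([267.0, 153.0, 14.0, 70.0], 0.79), ([350.0, 124.0, 149.0, 136.0], 0.53)]
filter scene [([240.0, 210.0, 13.0, 20.0], 0.67)]
flap wrist [([350.0, 121.0, 146.0, 134.0], 0.89)]
flap scene [([255.0, 148.0, 46.0, 84.0], 0.8), ([305.0, 179.0, 27.0, 15.0], 0.48)]
```

```bash
python3 -m jog '0 0 0 0.04 0.02 -2 0.5;0 0 0 0.04 0.02 -4 0.5;0 0 0 0.04 0.02 -6 0.5;0 0 0 0.04 0.02 -7 0.5;0 0 0 0.04 0.02 -8 0.5'; python3 -m jog '0 0 0 0 0 -1 0.5;0 0 0 0 0 -1.8 0.5;0 0 0 0 0 -2.2 0.5;0 0 0 0 0 -2.2 0.5;0 0 0 0 0 -2.2 0.3' 30; python3 -m jog '0 0 0 0 0 0 0.2;0 0 0 0 0 0 0.1;0 0 0 0 0 0 0;0 0 0 0 0 0 0;0 0 0 0 0 0 0'
```

```text
time_s: 19.32
ee_pos: [473.0, -19.5, 143.0]
ee_rot: [-180.0, -0.0, 97.7]
force: [0.1, 0.5, -0.1]
gripper_width: 45.6
time_s: 19.95
ee_pos: [473.8, -19.6, 89.7]
ee_rot: [179.9, 0.0, 97.7]
force: [0.3, 0.1, 0.6]
gripper_width: 38.6
time_s: 20.58
ee_pos: [473.4, -19.6, 89.3]
ee_rot: [180.0, 0.0, 97.7]
force: [-0.4, 1.3, 3.5]
gripper_width: 13.9
```

```bash
python3 -m jog '0 0 0 0 0 0.3 0;0 0 0 0 0 0.8 0;0 0 0 0 0 1.5 0;0 0 0 0 0 2.3 0;0 0 0 0 0 3.2 0'; python3 -m jog '0 0 0 0 0 1 0;0 0 0 0 0 2 0;0 0 0 0 0 3 0;0 0 0 0 0 4.2 0;0 0 0 0 0 4.8 0'
python3 - <<'E'
from h import *
sc=cv2.imread("pics/scene0.png"); print(segs(sc,320,128,392,240,9))
t=camera_params("top"); s=camera_params("scene")
E=[(t,[(11,-70,230),(11,60,230)],[110.6,185.7,177.1,195.4]),(t,[(11,-70,230),(11,-70,140)],[176.9,195.5,188.2,208.0]),
(t,[(-40,50,14),(-40,-60,14)],[139.4,229.1,184.5,235.8]),(t,[(-40,50,0),(-40,-60,0)],[141.8,232.1,188.2,239]),
(t,[(-40,-60,14),(80,-60,14)],[186.3,236.8,195.2,191.8]),(t,[(-40,-60,0),(-10,-60,0)],[188.8,238,192.4,222])]
def f(v):
    o=[]
    for c,P,l in E:
        q=proj(place([v[0],v[1],v[2]/100],P),c); d=np.array([l[2]-l[0],l[3]-l[1]]); n=np.array([-d[1],d[0]])/np.hypot(*d)
        o+=list((q-l[:2])@n)
    return np.array(o)
r=least_squares(f,[560,285,-10],loss="soft_l1"); v=r.x/[1,1,100]
print("lamp",np.round(v[:2],1),np.degrees(v[2]),np.round(f(r.x),1))
P=[(a,b,z) for a in (-11,11) for b in (-70,70) for z in (110,230)]
for n,q in zip(P,np.round(proj(place(v,P),"scene"),1).tolist()): print(n,q)
print(np.round(proj(place(v,[(-40,-60,14),(80,-60,14),(80,60,14)]),"scene"),1).tolist())
E
```

```text
time_s: 21.2
ee_pos: [472.9, -19.5, 170.1]
ee_rot: [-180.0, -0.0, 97.7]
force: [1.0, -0.1, -2.0]
gripper_width: 13.7
time_s: 21.82
ee_pos: [473.5, -19.6, 291.1]
ee_rot: [179.8, 0.0, 97.7]
force: [-0.1, -0.5, -1.6]
gripper_width: 13.7
[[371.8, 137.3, 369.1, 172.5], [359.8, 155.9, 347.5, 161.3], [350.5, 183.3, 333.8, 191.3], [330.3, 187.4, 331.1, 151.1], [332.3, 193.5, 320.3, 197.5], [368.7, 173.7, 359.0, 179.2], [347.9, 161.1, 346.8, 176.2], [361.7, 172.4, 363.2, 157.3], [331.4, 150.4, 366.9, 135.3], [382.5, 217.6, 355.4, 233.2], [335.5, 218.9, 354.6, 229.5], [353.2, 233.4, 335.6, 222.4], [334.1, 221.7, 323.3, 215.9], [355.2, 229.1, 381.0, 214.2], [350.6, 163.7, 360.8, 158.9], [325.7, 212.3, 333.7, 217.8], [352.4, 201.2, 350.0, 213.7], [333.8, 217.6, 348.7, 209.7], [356.2, 213.6, 355.9, 199.9], [368.0, 209.7, 346.5, 222.5], [320.6, 193.4, 329.5, 191.5]]
lamp [561.7 288.3] -2.834287657474227 [-0.1  0.1 -0.6  0.3  1.1  1.  -0.7 -0.9  0.8  0.5 -0.7 -1.1]
(-11, -70, 110) [329.8, 187.5]
(-11, -70, 230) [330.9, 148.6]
(-11, 70, 110) [364.2, 170.4]
(-11, 70, 230) [366.8, 132.7]
(11, -70, 110) [335.5, 190.6]
(11, -70, 230) [336.9, 151.4]
(11, 70, 110) [369.9, 173.2]
(11, 70, 230) [372.8, 135.2]
[[324.4, 210.9], [354.9, 228.6], [383.5, 212.1]]
```

```bash
python3 - <<'E'
from h import *
p=dict(np.load("w6.npz")); v=(489,-17.5,np.radians(7.7))
B=[(-15+a,b,85) for a in (-10,10) for b in (-50,50)]
print("w6 body pred",np.round(proj(place(v,B),p),1).tolist())
s=env.state(); print(np.round(s["ee_pos"],1),np.round(s["ee_rot"],1))
p=camera_params("wrist"); im=grab_frame("wrist")[:,:,::-1]; cv2.imwrite("pics/w7.png",im); np.savez("w7.npz",**{k:np.array(v) for k,v in p.items()})
x,y,z=s["ee_pos"]; v=(x,y,np.radians(s["ee_rot"][2]-90))
print("held pred",np.round(proj(place(v,[(a,b,z-4.3) for a in (-10,10) for b in (-50,50)]+[(a,b,z-84.3) for a in (-10,10) for b in (-50,50)]),p),1).tolist())
print(segs(im,225,90,330,262,8))
print([(np.round(d["box"]).tolist(),round(d["conf"],2)) for d in spotter.look_for("filter","wrist")[:2]])
E
```

```text
w6 body pred [[268.2, 222.9], [268.0, 151.8], [282.1, 222.9], [282.7, 151.9]]
[473.5 -19.6 291.1] [179.8   0.   97.7]
held pred [[257.1, 326.6], [254.6, 167.9], [288.6, 326.6], [290.4, 167.8], [261.8, 274.0], [260.5, 159.5], [284.4, 273.9], [285.2, 159.5]]
[[287.9, 260.6, 288.0, 231.9], [314.6, 260.7, 313.3, 249.4], [260.5, 231.9, 260.6, 260.6], [255.2, 170.6, 256.9, 228.2], [291.7, 228.1, 293.1, 168.1], [289.3, 158.1, 289.5, 136.9], [263.1, 151.7, 281.9, 151.7], [262.8, 161.9, 262.6, 153.1], [256.3, 136.9, 256.0, 158.1], [235.5, 249.4, 234.0, 260.7], [225.6, 135.5, 328.1, 135.5], [286.9, 136.8, 259.4, 136.8], [307.7, 250.5, 309.2, 261.0], [265.6, 221.7, 285.6, 221.6], [289.4, 168.0, 259.4, 167.9], [231.9, 231.5, 240.7, 231.2], [280.6, 155.8, 269.4, 155.7], [244.5, 230.9, 253.3, 227.3], [237.2, 149.3, 238.2, 178.1], [244.5, 223.2, 243.7, 213.1], [244.6, 211.9, 244.1, 203.1], [323.2, 148.9, 305.6, 149.2], [252.2, 148.3, 244.3, 150.1], [284.4, 235.9, 263.1, 236.0], [309.4, 193.7, 320.6, 193.8], [239.4, 186.8, 253.2, 188.5], [241.4, 203.2, 239.6, 228.2], [301.7, 179.3, 301.2, 195.6], [295.1, 169.8, 302.0, 178.1], [227.4, 138.1, 230.6, 229.4], [301.9, 230.9, 328.1, 231.2], [294.0, 226.2, 301.4, 230.7], [250.2, 260.8, 256.2, 232.0], [292.4, 232.0, 298.3, 260.8], [308.3, 246.9, 307.9, 236.8], [240.5, 238.1, 240.0, 246.8], [328.1, 258.2, 319.4, 258.2], [239.7, 261.2, 241.6, 251.6], [328.1, 138.6, 291.9, 138.5], [323.1, 129.4, 248.1, 129.1], [253.1, 138.5, 230.6, 138.5], [226.9, 236.4, 239.4, 236.4], [248.1, 131.7, 324.4, 131.8], [309.4, 236.3, 328.1, 236.3], [313.1, 214.5, 299.4, 214.4]]
[([256.0, 161.0, 39.0, 158.0], 0.77)]
```

```bash
python3 - <<'E'
import cv2
cv2.imwrite("pics/w7c.png",cv2.resize(cv2.imread("pics/w7.png")[100:270,200:360],None,fx=3.5,fy=3.5,interpolation=cv2.INTER_CUBIC))
E
```

```text
(no output)
```

View pics/w7c.png

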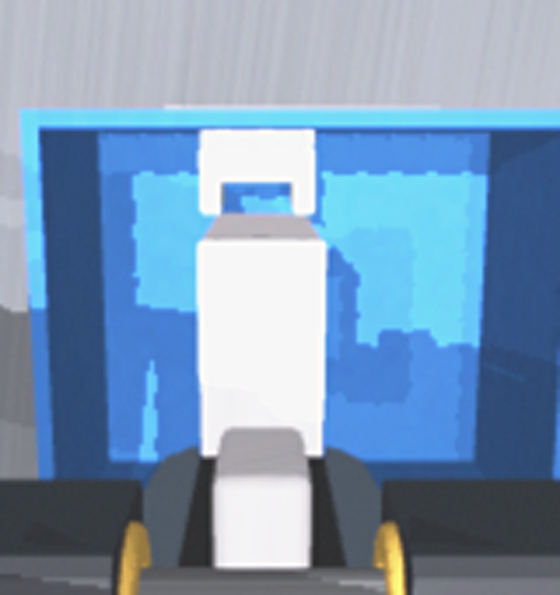

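```bash
python3 -m jog '0 0 0 -0.1 1.2 0 0;0 0 -0.5 -0.3 3.2 0 0;0 0 -1 -0.5 5 0 0;0 0 -1.5 -0.7 6.8 0 0;0 0 -2.1 -0.91 8.5 0 0'; python3 -m jog '0 0 0 0 1.2 -0.5 0;0 0 0 0 2.4 -1 0;0 0 0 0 3.3 -1.8 0;0 0 0 0 3.8 -2.5 0;0 0 0 0 4.03 -3 0';python3 -m jog '0 0 0 0 0 0 0;0 0 0 0 0 0 0;0 0 0 0 0 0 0;0 0 0 0 0 0 0'
python3 - <<'E'
from h import *
s=env.state(); print(s["time_s"],np.round(s["ee_pos"],1),np.round(s["ee_rot"],1),np.round(s["qpos"]))
p=camera_params("wrist"); im=grab_frame("wrist")[:,:,::-1]; cv2.imwrite("pics/w8.png",im); np.savez("w8.npz",**{k:np.array(v) for k,v in p.items()})
for c in ("top","scene"): cv2.imwrite(f"pics/{c}8.png",grab_frame(c)[:,:,::-1])
v=(561.7,288.3,np.radians(-2.83))
P=[(a,b,230) for a in (-11,11) for b in (-70,70)]+[(-11,70,110),(-40,60,14),(80,60,14)]
print("lamp pred w",np.round(proj(place(v,P),p),1).tolist())
x,y,z=s["ee_pos"]; h=(x,y,np.radians(s["ee_rot"][2]-90))
print("held pred",np.round(proj(place(h,[(a,b,z-4.3) for a in (-10,10) for b in (50,)]+[(a,b,z-84.3) for a in (-10,10) for b in (50,)]),p),1).tolist())
print(segs(im,240,60,470,262,14))
t=cv2.imread("pics/top8.png")[150:280,90:250];sc=cv2.imread("pics/scene8.png")[110:270,200:400]
f=lambda a,w,h:cv2.resize(a,(w,h),interpolation=cv2.INTER_CUBIC)
cv2.imwrite("pics/c8.png",np.vstack([np.hstack([f(t,390,310),f(sc,390,310)]),f(im[60:270,180:520],468,289)]*1) if 0 else np.hstack([f(sc,400,320),f(im[60:340,200:550],400,320)]))
E
```

```text
time_s: 22.55
ee_pos: [449.4, 194.2, 287.6]
ee_rot: [-179.9, 0.1, 87.1]
force: [1.1, -0.9, -0.9]
gripper_width: 13.7
time_s: 23.18
ee_pos: [449.8, 293.6, 212.1]
ee_rot: [-179.9, 0.1, 87.2]
force: [-0.3, 0.2, -2.1]
gripper_width: 14.0
time_s: 23.68
ee_pos: [450.7, 293.5, 214.6]
ee_rot: [179.9, -0.0, 87.2]
force: [0.2, 0.5, -2.2]
gripper_width: 14.0
23.675 [450.7 293.5 214.6] [179.9  -0.   87.2] [32. 15. 94. -0. 71. 35.]
lamp pred w [[442.7, 376.1], [479.5, 129.2], [480.1, 376.0], [525.1, 129.1], [389.4, 134.5], [334.1, 145.1], [436.8, 145.0]]
held pred [[254.3, 168.2], [290.1, 168.2], [260.5, 159.9], [285.2, 159.8]]
[[450.3, 260.8, 466.2, 150.3], [464.4, 149.1, 389.4, 146.1], [255.4, 169.3, 256.9, 228.1], [287.7, 260.7, 288.0, 231.9], [260.5, 230.7, 260.9, 260.7], [291.6, 228.1, 292.8, 169.3], [391.9, 136.9, 468.2, 133.9], [290.6, 168.0, 258.1, 168.1], [380.2, 234.9, 406.8, 258.3], [259.9, 137.4, 273.2, 158.0], [240.6, 129.5, 259.2, 137.3], [461.4, 151.6, 446.4, 260.7], [389.6, 148.2, 382.5, 234.4], [265.6, 221.6, 285.6, 221.6], [334.8, 148.1, 333.1, 188.2], [329.9, 188.1, 331.4, 148.1], [365.5, 194.3, 368.8, 148.0], [313.4, 192.3, 329.4, 189.5], [310.6, 236.5, 380.6, 236.5], [340.6, 197.3, 364.5, 195.3], [370.6, 146.6, 385.6, 146.4], [284.4, 236.3, 263.1, 236.3], [366.9, 148.6, 336.9, 148.5], [332.9, 191.8, 331.2, 234.4], [334.4, 145.7, 370.6, 146.0], [327.7, 234.4, 329.7, 191.8], [401.9, 258.1, 318.1, 257.9], [250.2, 260.8, 256.2, 232.0], [292.4, 232.0, 298.4, 260.8], [422.1, 208.3, 444.5, 212.7], [456.0, 176.8, 453.3, 154.4], [396.6, 200.6, 419.5, 205.0], [468.3, 185.7, 463.8, 223.2], [467.7, 235.6, 466.2, 260.7], [347.1, 173.1, 346.3, 153.1], [371.4, 150.6, 370.4, 176.9]]
```

View pics/c8.png

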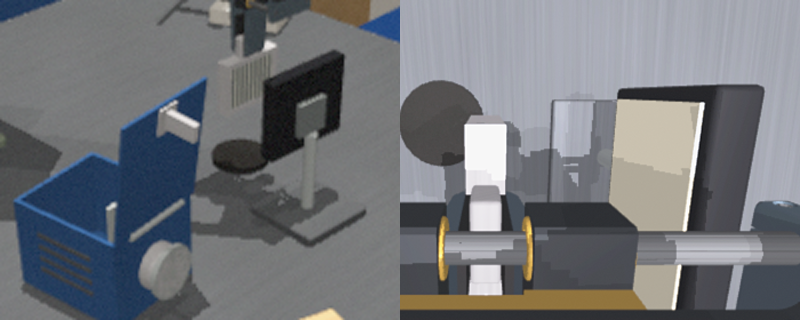

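```bash
python3 -m jog '0 0 0 0 -0.05 0 0;0 0 0 0 -0.05 0 0;0 0 0 0 -0.05 0 0;0 0 0 0 -0.05 0 0;0 0 0 0 -0.05 0 0'; python3 -m jog '0 0 0 0 0 0 0;0 0 0 0 0 0 0;0 0 0 0 0 0 0'
python3 - <<'E'
from h import *
a=grab_frame("scene")[:,:,::-1]; cv2.imwrite("pics/scene9.png",a)
for q in ("tube","rest","hammer","jar","disc","block","flap","filter"):
    print(q,[(np.round(d["box"]).tolist(),round(d["conf"],2)) for d in spotter.look_for(q,"scene")[:1]])
print(segs(a,165,255,225,300,15))
s=env.state(); print(s["time_s"],np.round(s["ee_pos"],1),np.round(s["ee_rot"],1),np.round(s["qvel"],2),s["gripper_width"])
h=np.array([573.2,-6.1]); c,sn=np.cos(np.radians(7.7)),np.sin(np.radians(7.7))
for th in (90,95,100,105,110):
    r=np.radians(180-th); P=[(h[0]+174*np.cos(r)*c-b*sn,h[1]+174*np.cos(r)*sn+b*c,130+174*np.sin(r)) for b in (-77,77)]
    print(th,np.round(proj(P,"scene"),1).tolist())
print([l for l in segs(a,240,130,320,240,18)])
E
```

```text
time_s: 24.45
ee_pos: [450.4, 292.5, 214.0]
ee_rot: [180.0, 0.0, 87.2]
force: [0.7, -0.0, -0.9]
gripper_width: 14.1
time_s: 24.82
ee_pos: [450.4, 292.4, 214.0]
ee_rot: [180.0, 0.0, 87.2]
force: [0.2, 0.1, -1.8]
gripper_width: 14.1
tube [([173.0, 261.0, 47.0, 43.0], 0.64)]
rest [([167.0, 276.0, 71.0, 69.0], 0.79)]
hammer [([96.0, 245.0, 93.0, 73.0], 0.62)]
jar [([310.0, 128.0, 26.0, 42.0], 0.35)]
disc [([303.0, 181.0, 33.0, 15.0], 0.76)]
block [([319.0, 264.0, 61.0, 48.0], 0.96)]
flap [([256.0, 149.0, 45.0, 84.0], 0.96)]
filter [([307.0, 132.0, 30.0, 36.0], 0.65)]
[[217.4, 285.5, 182.8, 262.3], [172.6, 269.6, 206.8, 293.2], [169.9, 279.8, 196.5, 298.7], [201.5, 298.6, 176.7, 280.8]]
25.275 [450.4 292.4 214. ] [180.    0.   87.2] [-0.01  0.07  0.   -0.04 -0.03 -0.02] 13.529171467673573
90 [[251.7, 169.0], [294.5, 143.5]]
95 [[256.9, 171.3], [299.5, 145.5]]
100 [[262.1, 174.1], [304.6, 147.9]]
105 [[267.4, 177.4], [309.7, 150.9]]
110 [[272.6, 181.3], [314.6, 154.3]]
[[256.6, 231.9, 257.1, 213.1], [289.7, 208.6, 264.9, 226.3], [264.9, 230.9, 291.7, 211.6], [303.2, 149.2, 297.0, 199.5], [294.6, 208.1, 295.3, 235.7], [260.2, 174.4, 301.3, 149.2], [318.2, 228.3, 296.8, 226.5]]
```

```bash
python3 - <<'E'
from h import *
cv2.imwrite("pics/top9.png",grab_frame("top")[:,:,::-1]); print([(np.round(d["box"]).tolist(),round(d["conf"],2)) for d in spotter.look_for("jar","top")[:2]])
print(env.job_done())
E
```

```text
[([111.0, 182.0, 84.0, 59.0], 0.7), ([175.0, 288.0, 31.0, 28.0], 0.55)]
the job is handed in; nothing more can be done
None
```

I did the whole job in the order asked and handed it in at about 25 s, still holding the plate.

- **Tube:** It lies along the top of the rest. The last scene picture fits it centred to about 1–2 mm and within about half a degree, and it has not moved since I let go.
- **Flap:** It stands open at about 98–99°, and stayed there after I released the fin.
- **Plate:** It is still gripped by the tab and at rest, with its centre at about (450, 292, 170) mm. That is about 100 mm in front of the lit face. It is square to the face to about 0.5° and centred to within about 2 mm.
- **Other things:** The hammer, disc and block are where they started in the scene view. For the jar, the scene detection was wrong: 0.35 confidence, at the plate and lamp. The best top-view detection was the lamp. A second top-view detection, at 0.55 confidence, matches the jar's first position to about 3 px.

The cameras disagreed by about 2 mm on the lamp's sideways position. I split the difference with a final 1 mm shift, and made no new lamp measurement after it. Contact forces stayed at about 7 N or below in the readings I saw.

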